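# Pack the wooden sample set at the inspection bench

## Task

Put each banded stack of wooden goods where it belongs: the sticks, the tags and the spoons each lying flat on the floor of the white nest of matching shape (spoon bowls in the wide end), and the round lids flat in the middle of the cardboard carton on the scale. Set every stack down gently rather than dropping it, and load the carton evenly so that it stays level and centred on the scale's small pan.

Things in the scene. Friction and masses are not known exactly. Their poses are not given: they have to be found in the camera images.
- sticks: Stack of flat wooden pieces held by white paper band, one rigid body, 34 mm tall. Origin: centre of its underside, z up. Straight slim stack of wooden sticks, 120 (x) x 24 (y) mm, two bands. Same either way round. 70 g.
- tags: Stack of flat wooden pieces held by white paper band, one rigid body, 34 mm tall. Origin: centre of its underside, z up. Short wide rectangular stack of wooden tags, 70 (x) x 45 (y) mm, one band; a small dark hole mark near one end, which does not matter: it may go either way round. 90 g.
- spoons: Stack of flat wooden pieces held by white paper band, one rigid body, 34 mm tall. Origin: centre of its underside, z up. Flat wooden spades, 110 mm long: round bowl (diameter 42) centred 32 mm along +x of the origin; flat-sided handle 18 mm wide along -x to 57 mm behind the origin. Centre of mass 6 mm along +x; grip across the handle just behind the bowl. 80 g.
- lids: Round stack of wooden tub lids, one rigid body, diameter 52 mm, 36 mm tall, paper band over the top. Origin: centre of its underside, z up. 120 g.
- stick_nest: White nest fixed to the table: 4 mm floor, rim top 12 mm above the table, grey silhouette on its floor. Straight slim opening 136 (x) x 40 (y) mm with walls 8 mm thick; x is its long axis. Origin: centre of its underside, on the table; the sticks' origin belongs right above it, their x along its x.
- tag_nest: White nest fixed to the table: 4 mm floor, rim top 12 mm above the table, grey silhouette on its floor. Short wide opening 86 (x) x 61 (y) mm with walls 8 mm thick; x is its long axis. Origin: centre of its underside, on the table; the tags' origin belongs right above it, their x along its x.
- spoon_nest: White nest fixed to the table: 4 mm floor, rim top 12 mm above the table, grey silhouette on its floor. Opening stepped like the spade: a channel 34 mm wide for the handle (x from -65 to 3 mm) and a wide 58 mm square end for the bowl (x from 3 to 61 mm). Outside 142 x 74 mm. Origin on the table; the spoons' origin belongs right above it, x the same way (bowl at +x).
- scale: White bench scale fixed to the table, 150 x 100 mm, body 24 mm tall, with a small round pan of diameter 64 mm whose top is 34 mm above the table. Origin: on the table right under the pan's centre, z up; the dark display strip is at its -x end. The carton hides most of it.
- carton: Light loose open cardboard carton, 132 (x) x 104 (y) x 22 mm outside, walls and floor 3 mm thick, 60 g, standing centred across the scale's small pan, so that it overhangs on all sides and tips if loaded near its edge or pushed. A white round spot (diameter 60 mm) in the middle of its floor marks where the lids go. Origin: centre of its underside, z up.
There are look-alikes about, which are no part of the job. Of the things shaped like the carton, the cardboard one is meant.

How it is judged:
By the outcome, as a careful person would: the job done as asked, in the order asked, and still so for the second after the job is handed in, with the robot touching nothing.
It also fails if it takes over 107 s, if anything falls off the work surface, if the arm or the gripper's body presses on something with over 40 N, if the wrist force passes 120 N, or if a joint passes its speed limit or range.

## Robot

A 6-joint arm with a two-finger parallel gripper is mounted at the origin on the work surface. World frame = base frame: x ahead of the robot, y to its left, z up, the work surface at z = 0. Lengths are in mm, angles in rad, forces in N, time in s.
With the tool pointing down it reaches from about 275 to 1000 mm from the base axis. Payload 8.4 kg.
Tool frame: the origin (TCP) lies at the very end of the fingers, on their centre line; the grasp point (between the pads) lies 19 mm behind it; z points along the fingers, y is the direction in which the jaws open and shut (so a half turn about z gives the same grasp; the last joint's range is limited). The gripper opens to 85 mm and grips with 20 to 120 N. Pads are 22 mm wide; open, the fingers measure 114 mm over their backs; the gripper's body (76 mm by 85 mm) begins 54 mm behind the grasp point. The pads swing forward as they close: fully open they stand 13 mm farther back than shut.
Start: joints at [-0.002, 0.353, 1.633, -0, 1.155, -0.002], TCP at [625.002, -0, 231.281] pointing down, gripper open.
Joint ranges: [-2.63, 2.63], [-0.92, 2.1], [0.06, 2.66], [-1.3, 4.44], [0, 2.69], [-3.02, 3.02]. Speed limits (rad/s): [2.22, 2.22, 2.79, 3.14, 3.14, 3.14].

## Interface

Orientations are given as [roll, pitch, yaw] about the fixed x, y, z axes, in that order (R = Rz(yaw) Ry(pitch) Rx(roll)).
In Python, from rig import sense, grab_frame, get_calibration, sign_off, boxes_of, trace gives the robot as it stands.
- The arm moves only by the tool servo_tool, never from a script. Its argument "rows" is a list of rows, each a list of 3 entries, a list of its own where there are three numbers: the finger opening in mm, from 0 to 85.4, then the shift along the tool's x, y, z in mm, then the turn, a rotation vector about the tool's x, y, z in degrees. A call has 1 to 8 rows; each row shifts and turns the commanded pose from where the row before left it, along the tool's axes as they then stand; what a row does not reach is not made up. A row lasts 1/8 s, in which the tool goes at most 62.5 mm and 10.7 degrees, less where a joint would pass 70% of its speed; a pose out of reach is approached as far as the arm can. A call is refused whole if a number of a shift passes 62.5 or a number of a turn 10.7, either way. A call with a gripper value outside its range is refused whole. The fingers move at their own pace and stop on an object; "force" is the grip in N (left out, the last holds). Time passes only in rows, so rows that do not move let the fingers close. It gives the time, the measured TCP pose, the force and the opening at its end, in the units of the state.
- sense(): the state, without advancing time (a new reading comes with each control period).
- grab_frame(name): name is "scene" or "side" or "wrist"; returns the picture (400x640x3 uint8, blue, green, red); there is no depth.
- get_calibration(name): a dict with "intrinsics" (3x3 intrinsics, pixels), "k1" (the pictures are not rectified: a ray, as slopes to the right and down, at radius r is drawn at 1 + k1 r^2 times it, then the intrinsics apply), "world_to_cam" (4x4, takes a point from world to camera coordinates). Camera axes: x right, y down, z forward; pixel columns grow to the right and rows downward; lengths in mm; the calibration is good to about 2 mm. A picture is of the moment at which its call begins: read the wrist's pose just before it. get_calibration takes no time and is no camera call; for the wrist camera it gives the pose at the moment of the call.
- sign_off(): hands the job in, once; it reports no verdict.
Trained networks look in the newest picture that a camera, given by its name, has taken for a name from the list of things; names that differ only in an ending like _2 or _b are one class to them, and where a whole thing is asked for, a point or a joint stands for the part that bears it (a point fixed in the world has none). Each returns a list of dicts, best first, with "conf" (0 to 1); they miss things now and then, are a little off and sometimes report something else, mostly with a low value. They report only what shows in the picture. A call takes as long as a camera call. They do not tell look-alikes from the thing itself.
- boxes_of(camera, thing): "centre" ([x, y, z] in mm, in the coordinates of the camera as it stood for that picture, good to about 4 mm: the middle of the surface that is visible of it).
- trace(camera, thing): "mask" (400x640 bool, what is visible of it).
The state is a dict: "clock": time; "qpos": joint angles; "qvel": joint speeds; "joint_efforts": joint torques, N m; "eef_pos": TCP position; "tcp_rot": TCP orientation; "contact_force": force on the tool from outside, world axes, zero at the start; "wrist_torque": the same for the moment, N m; "opening": opening from 0.0 (shut) to 1.0 (fully open).
Only numpy, scipy, OpenCV 4.12 (cv2) and the standard library are available. Lean on these libraries where they do the work, as an engineer would, in place of code of your own. Each camera call takes 0.05 s, during which the arm holds its last target. There are 200 camera calls.

## Working session

There is one attempt and no reset: what is moved stays moved. The work goes in short steps, Python scripts to look and compute and a tool call to move; the robot and the scene stay as the last step left them, time stands still between calls to the robot, and variables do not carry over. Pictures are saved under pics/ and viewed, about 12 in all and at most 16, crops included, and the job is handed in when it is done.

Besides the shell and the picture viewer there is one more tool, called after "Request:" as name(argument=value, ...) on one line, values as JSON. servo_tool: Moves the arm, as the interface text tells. Its arguments: {"type":"object","properties":{"rows":{"type":"array","items":{"type":"array"}},"force":{"type":"number"}},"required":["rows"]}

```bash
ls; mkdir -p pics
cat > h.py <<'E'
import numpy as np, cv2
from rig import *
def snap(cam,fn=None):
    c=get_calibration(cam); im=grab_frame(cam)
    if fn: cv2.imwrite('pics/'+fn,im)
    return im,c
def ray(c,u,v):
    K=np.array(c['intrinsics']);x=(u-K[0,2])/K[0,0];y=(v-K[1,2])/K[1,1]
    rd=np.hypot(x,y);r=rd
    for _ in range(30): r=rd/(1+c['k1']*r*r)
    s=r/rd if rd>0 else 1
    return np.array([x*s,y*s,1])
def toworld(c,p):
    T=np.linalg.inv(np.array(c['world_to_cam']));return T[:3,:3]@p+T[:3,3]
def onz(c,u,v,z):
    T=np.linalg.inv(np.array(c['world_to_cam']));d=T[:3,:3]@ray(c,u,v);o=T[:3,3]
    return o+d*(z-o[2])/d[2]
def proj(c,p):
    T=np.array(c['world_to_cam']);q=T[:3,:3]@np.array(p)+T[:3,3];x,y=q[0]/q[2],q[1]/q[2]
    s=1+c['k1']*(x*x+y*y);K=np.array(c['intrinsics']);return K[0,0]*x*s+K[0,2],K[1,1]*y*s+K[1,2]
E
python3 - <<'E'
from h import *
for cam in ['scene','side']:
    im,c=snap(cam,cam+'0.png')
    for t in ['sticks','tags','spoons','lids','stick_nest','tag_nest','spoon_nest','scale','carton']:
        for d in boxes_of(cam,t):
            w=toworld(c,np.array(d['centre'])); print(cam,t,round(d['conf'],2),w.round(),np.round(proj(c,w)))
print(sense())
E
```

```text
pics
scene sticks 0.87 [ 359. -275.   30.] [268. 137.]
scene tags 0.73 [459.  91.  30.] [386. 210.]
scene tags 0.63 [644.  93.   0.] [353. 286.]
scene spoons 0.98 [619. 304.  34.] [468. 312.]
scene lids 0.55 [680. -98.  35.] [258. 254.]
scene lids 0.52 [459.  89.  37.] [385. 208.]
scene lids 0.22 [503. -58.  17.] [316. 205.]
scene stick_nest 0.91 [ 603. -292.    3.] [208. 205.]
scene tag_nest 0.78 [334. 312.   5.] [493. 212.]
scene spoon_nest 0.8 [647.  93.   2.] [352. 286.]
scene scale 0.76 [505. -57.  18.] [316. 206.]
scene carton 0.66 [450. -82.  37.] [317. 180.]
scene carton 0.66 [ 416. -425.   -2.] [212. 143.]
side sticks 0.64 [ 341. -284.   38.] [312. 292.]
side tags 0.9 [446.  83.  36.] [270. 185.]
side tags 0.15 [336. 315.   3.] [204. 169.]
side spoons 0.75 [589. 297.  26.] [276. 140.]
side lids 0.88 [ 669. -112.   33.] [374. 193.]
side stick_nest 0.95 [ 594. -288.    5.] [398. 251.]
side tag_nest 0.84 [335. 313.   4.] [205. 169.]
side spoon_nest 0.77 [633.  94.   9.] [321. 169.]
side scale 0.94 [ 387. -137.   23.] [294. 245.]
side carton 0.81 [ 458. -101.   39.] [309. 220.]
side carton 0.73 [ 424. -422.    4.] [384. 328.]
{'clock': 1.0, 'qpos': array([-2.41556178e-03,  3.52996219e-01,  1.63341286e+00,  1.03987752e-05,
        1.15518669e+00, -2.38040748e-03]), 'qvel': array([-1.10995310e-03,  1.63465426e-03,  8.41402601e-04,  8.93215789e-04,
       -4.50333526e-05,  6.53535900e-04]), 'joint_efforts': array([ 1.70836163e-03, -6.05172586e+01, -3.42439449e+01,  6.51097412e-05,
        1.21968576e-03,  1.55939637e-05]), 'eef_pos': array([ 6.24999443e+02, -6.46303336e-03,  2.31277817e+02]), 'tcp_rot': array([-3.14158956e+00, -9.52091848e-06,  1.57075697e+00]), 'contact_force': array([ 0.43286718, -0.77797917,  0.09121249]), 'wrist_torque': array([0.01203756, 0.00058203, 0.04282898]), 'opening': 0.9958018869779127}
```

```bash
sleep 1; ls pics
```

```text
scene0.png
side0.png
```

View pics/scene0.png

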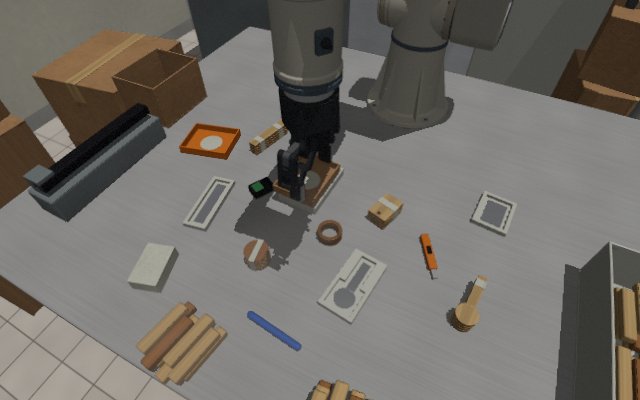

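View pics/side0.png

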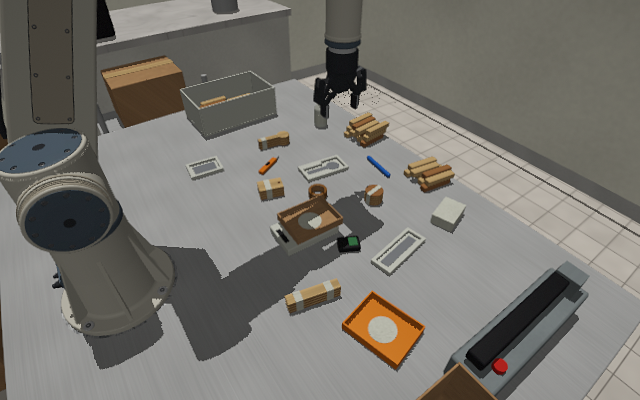

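The scene picture shows these things and the look-alikes I need to tell apart:

| Thing | Pixel | Look-alikes |
|---|---|---|
| sticks | (268,137) | loose wood sticks at (180,340) and (335,392) |
| tags | (385,210) | none seen |
| spoons | (468,308) | orange knife at (430,255) |
| lids | (257,254) | brown ring at (330,232) |
| carton, brown cardboard on the scale | (312,180) | orange tray at (211,141) |
| stick nest | (210,203) | white box at (153,265) |
| tag nest | (493,212) | white box at (153,265) |
| spoon nest | (353,285) | white box at (153,265) |

Next I fit the known shapes to the masks from both cameras.

```bash
cat > fit.py <<'E'
from h import *
from scipy.optimize import minimize
def box(x0,x1,y0,y1,z0,z1): return [np.array([[x,y,z] for x in(x0,x1) for y in(y0,y1) for z in(z0,z1)],float)]
def disc(cx,r,z0,z1): 
    a=np.linspace(0,2*np.pi,28,endpoint=False);return [np.array([[cx+r*np.cos(t),r*np.sin(t),z] for t in a for z in(z0,z1)])]
M={'sticks':box(-60,60,-12,12,0,34),'tags':box(-35,35,-22.5,22.5,0,34),
'spoons':disc(32,21,0,34)+box(-57,20,-9,9,0,34),'lids':disc(0,26,0,36),
'stick_nest':box(-76,76,-28,28,0,12),'tag_nest':box(-51,51,-38.5,38.5,0,12),
'spoon_nest':box(-73,69,-37,37,0,12),'carton':box(-66,66,-52,52,34,56)}
G={'sticks':(350,-280),'tags':(452,87),'spoons':(604,300),'lids':(675,-105),'stick_nest':(600,-290),'tag_nest':(334,312),'spoon_nest':(640,93),'carton':(450,-85)}
S=4
def draw(c,n,p,S=S):
    im=np.zeros((400*S,640*S),np.uint8)
    co,si=np.cos(p[2]),np.sin(p[2]);R=np.array([[co,-si,0],[si,co,0],[0,0,1]])
    for part in M[n]:
        q=np.array([proj(c,R@v+[p[0],p[1],0]) for v in part])
        cv2.fillConvexPoly(im,cv2.convexHull(np.round((q+.5)*S).astype(np.int32)),1)
    return im
def getmask(cam,c,n,g):
    best=None
    for d in trace(cam,n):
        m=d['mask'].astype(np.uint8)
        if m.sum()<30: continue
        v,u=np.nonzero(m); e=np.hypot(*(np.array(proj(c,[*g,20]))-[u.mean(),v.mean()]))
        if e<40 and (best is None or d['conf']>best[0]):best=(d['conf'],m)
    return best
def fit(n,views,g,yaws=np.arange(0,np.pi,np.pi/6)):
    if n=='spoons' or n=='spoon_nest': yaws=np.arange(0,2*np.pi,np.pi/6)
    if n=='lids': yaws=[0]
    big=[]
    for c,m in views:
        cs,_=cv2.findContours(m,cv2.RETR_EXTERNAL,cv2.CHAIN_APPROX_NONE)
        f=np.zeros_like(m);cv2.drawContours(f,cs,-1,1,-1)
        big.append((c,cv2.resize(f,None,fx=S,fy=S,interpolation=cv2.INTER_LINEAR)))
    def cost(p):
        return sum(1-(np.logical_and(a,b).sum()/np.logical_or(a,b).sum()) for c,b in big for a in[draw(c,n,p)])/len(big)
    y0=sorted(yaws,key=lambda y:cost([*g,y]))[:3];best=None
    for y in y0:
        r=minimize(cost,[*g,y],method='Nelder-Mead',options=dict(initial_simplex=[[*g,y],[g[0]+12,g[1],y],[g[0],g[1]+12,y],[g[0],g[1],y+.3]],maxiter=90,xatol=.2,fatol=1e-4))
        if best is None or r.fun<best.fun:best=r
    return best.x,best.fun
E
python3 - <<'E'
from fit import *
V={n:[] for n in G}
ov={}
for cam in ['scene','side']:
    im,c=snap(cam);ov[cam]=(im,c)
    for n in G:
        b=getmask(cam,c,n,G[n])
        if b: V[n].append((c,b[1]))
        else: print('none',cam,n)
for n in G:
    if n=='carton': V[n]=V[n][-1:]
    p,f=fit(n,V[n],G[n]); print(n,p[:2].round(1),np.degrees(p[2]).round(1),round(f,3),[fit(n,[v],p[:2],[p[2]])[0][:2].round(1).tolist() for v in V[n]])
    for im,c in ov.values():
        cs,_=cv2.findContours(draw(c,n,p,1),cv2.RETR_EXTERNAL,cv2.CHAIN_APPROX_NONE);cv2.drawContours(im,cs,-1,(255,0,255),1)
a=ov['scene'][0][100:340,150:550];b=ov['side'][0][110:370,160:460]
cv2.imwrite('pics/ov.png',cv2.resize(np.vstack([a,np.pad(b,((0,0),(0,100),(0,0)))]),None,fx=1.2,fy=1.2))
E
```

```text
sticks [ 346.9 -280.2] 167.3 0.09 [[347.5, -281.7], [346.4, -278.0]]
tags [451.   89.8] 164.8 0.106 [[449.9, 87.7], [451.6, 93.6]]
spoons [588.6 307.9] 351.5 0.102 [[589.9, 307.2], [589.0, 313.2]]
lids [ 674.6 -104.3] 0.2 0.102 [[674.5, -106.7], [676.4, -101.5]]
stick_nest [ 597.3 -288.7] 10.0 0.08 [[596.7, -290.6], [599.5, -285.8]]
tag_nest [336.7 314.2] 173.9 0.088 [[336.9, 312.4], [337.0, 317.6]]
spoon_nest [643.  94.] -8.2 0.111 [[638.6, 92.9], [644.9, 101.5]]
carton [458.3 -99.1] -1.6 0.033 [[458.3, -99.1]]
```

View pics/ov.png

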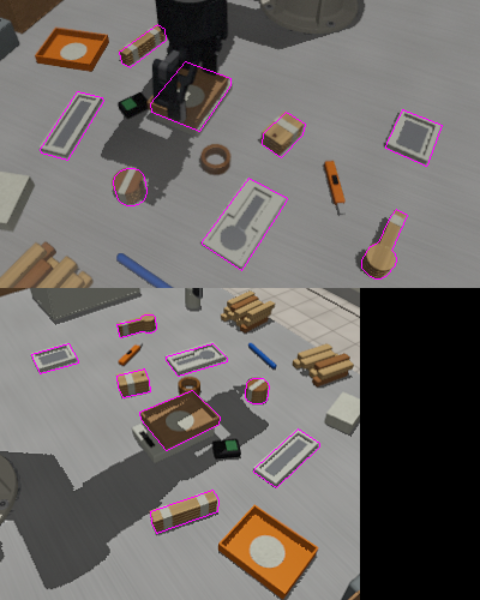

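```bash
cat > plan.py <<'E'
from h import *
def plan(x,y,z,psi,n=None,start=None,o=85,vmax=55,amax=9.5):
    """rows from measured (or given) pose, tool down, to world x,y,z and yaw psi (deg)"""
    if start is None:
        s=sense();p=np.array(s['eef_pos']);a=np.degrees(s['tcp_rot'][2])
        r=s['tcp_rot'];print('clock %.2f'%s['clock'],'pos',p.round(1),'rpy',np.degrees(r).round(1),'open',round(s['opening']*85.4,1),'F',np.round(s['contact_force'],1))
    else: p,a=np.array(start[:3],float),start[3]
    t=np.array([x,y,z],float);da=(psi-a+180)%360-180
    if n is None:n=max(1,int(np.ceil(max(np.linalg.norm(t-p)/vmax,abs(da)/amax))))
    rows=[]
    for i in range(n):
        rem=t-p; st=rem/(n-i); g=np.radians(a)
        turn=-round(((psi-a+180)%360-180)/(n-i),1)
        sh=np.round([np.cos(g)*st[0]+np.sin(g)*st[1],np.sin(g)*st[0]-np.cos(g)*st[1],-st[2]],1)
        rows.append([o,[float(v) for v in sh],[0,0,float(turn)]])
        p=p+np.array([np.cos(g)*sh[0]+np.sin(g)*sh[1],np.sin(g)*sh[0]-np.cos(g)*sh[1],-sh[2]]);a-=turn
    for i in range(0,n,8):print(str(rows[i:i+8]).replace(' ',''))
    return [*p,a]
E
python3 - <<'E'
from plan import *
plan(347,-280,170,-12.7)
E
```

```text
clock 1.90 pos [625.    0.  231.3] rpy [-180.    0.   90.] open 85.6 F [-0.1 -0.3  0.3]
[[85,[-25.5,-25.3,5.6],[0,0,9.3]],[85,[-29.2,-20.8,5.6],[0,0,9.3]],[85,[-32.2,-15.8,5.6],[0,0,9.3]],[85,[-34.3,-10.4,5.6],[0,0,9.4]],[85,[-35.6,-4.7,5.6],[0,0,9.3]],[85,[-35.8,1.1,5.5],[0,0,9.4]],[85,[-35.2,7.0,5.6],[0,0,9.3]],[85,[-33.6,12.5,5.5],[0,0,9.4]]]
[[85,[-31.1,17.9,5.6],[0,0,9.3]],[85,[-27.8,22.7,5.5],[0,0,9.4]],[85,[-23.7,26.9,5.6],[0,0,9.3]]]
```

Request:
servo_tool(rows=[[85,[-25,-25,6],[0,0,9]],[85,[-29,-21,6],[0,0,9]],[85,[-32,-16,6],[0,0,9]],[85,[-34,-10,6],[0,0,10]],[85,[-36,-5,6],[0,0,9]],[85,[-36,1,5],[0,0,10]],[85,[-35,7,5],[0,0,9]],[85,[-34,12,5],[0,0,10]]], force=40)

```text
clock: 2.9
eef_pos: [422.9, -204.5, 186.3]
tcp_rot: [3.141, -0.0, 0.256]
contact_force: [0.8, -0.7, 0.2]
opening: 0.996
```

Request:
servo_tool(rows=[[85,[-31,18,6],[0,0,9]],[85,[-28,23,6],[0,0,9]],[85,[-24,27,5],[0,0,9]],[85,[0,0,0],[0,0,0]]])

```text
clock: 3.4
eef_pos: [346.0, -281.6, 169.1]
tcp_rot: [3.142, 0.001, -0.213]
contact_force: [-0.1, 0.6, -0.0]
opening: 0.996
```

```bash
cat > look.py <<'E'
from fit import *
import sys
def wfit(n,g,fn=None,cam='wrist'):
    im,c=snap(cam);b=getmask(cam,c,n,g[:2])
    if b is None: print('no',n);cv2.imwrite('pics/'+(fn or 'x.png'),im);return
    m=b[1];v,u=np.nonzero(m)
    p,f=fit(n,[(c,m)],g[:2],[np.radians(g[2])] if len(g)>2 else np.arange(0,np.pi,np.pi/6))
    print(n,p[:2].round(1),np.degrees(p[2]).round(1),'cost',round(f,3),'conf',round(b[0],2),'uv',u.min(),u.max(),v.min(),v.max())
    if fn:
        cs,_=cv2.findContours(draw(c,n,p,1),cv2.RETR_EXTERNAL,cv2.CHAIN_APPROX_NONE);cv2.drawContours(im,cs,-1,(255,0,255),1);cv2.imwrite('pics/'+fn,im)
    return p
E
python3 - <<'E'
from look import *
from plan import plan
wfit('sticks',(347,-280,-12.7),'w1.png')
plan(347,-280,60,-12.7)
E
```

```text
sticks [ 343.9 -283.2] -13.1 cost 0.041 conf 0.64 uv 305 336 117 255
clock 3.50 pos [ 347.6 -280.8  169.5] rpy [-180.   -0.  -12.] open 85.2 F [ 0.5  0.3 -1.2]
[[85,[-0.4,-0.3,54.7],[0,0,0.4]],[85,[-0.3,-0.3,54.8],[0,0,0.3]]]
```

View pics/w1.png

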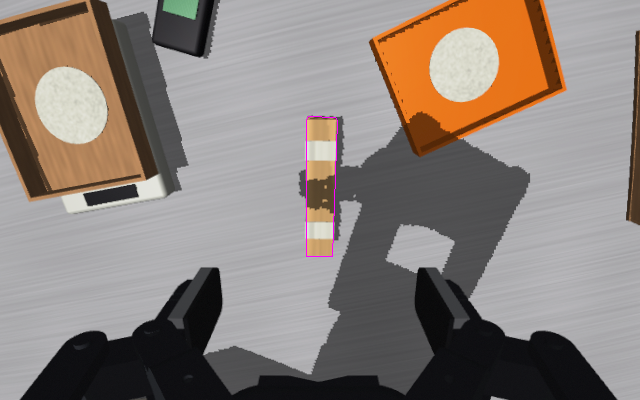

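The wrist view shows the sticks at (321,187), and the model outline sits tight on them. The cardboard carton is at (70,105) and the orange decoy tray at (465,65). Descending to grip the sticks.

Request:
servo_tool(rows=[[85,[-2.3,1.7,50],[0,0,1]],[85,[0,0,50],[0,0,0]],[85,[0,0,35],[0,0,0]],[85,[0,0,15],[0,0,0]],[85,[0,0,7.5],[0,0,0]],[15,[0,0,0],[0,0,0]],[15,[0,0,0],[0,0,0]],[15,[0,0,0],[0,0,0]]], force=40)

```text
clock: 4.5
eef_pos: [345.3, -282.2, 12.6]
tcp_rot: [3.141, -0.001, -0.227]
contact_force: [0.3, -0.2, 0.2]
opening: 0.371
```

Request:
servo_tool(rows=[[15,[0,0,0],[0,0,0]],[15,[0,0,0],[0,0,0]],[15,[0,0,0],[0,0,0]],[15,[0,0,0],[0,0,0]]])

```text
clock: 5.0
eef_pos: [345.3, -282.2, 12.6]
tcp_rot: [3.141, -0.001, -0.227]
contact_force: [-1.3, 1.3, 8.7]
opening: 0.271
```

Run:
```python
from plan import *
e=plan(345,-282,110,-12.7,o=15,n=3)
e=plan(597.3,-288.7,110,10,start=e,o=15,vmax=45)
```

```text
clock 5.00 pos [ 345.3 -282.2   12.6] rpy [ 1.8e+02 -1.0e-01 -1.3e+01] open 23.1 F [-1.3  1.3  8.7]
[[15,[-0.1,-0.0,-32.5],[0,0,-0.1]],[15,[-0.1,-0.1,-32.4],[0,0,-0.1]],[15,[-0.1,-0.0,-32.5],[0,0,-0.1]]]
[[15,[41.3,-8.2,0.0],[0,0,-3.8]],[15,[41.7,-5.4,0.0],[0,0,-3.8]],[15,[42.0,-2.6,0.0],[0,0,-3.8]],[15,[42.0,0.2,0.0],[0,0,-3.8]],[15,[42.0,2.9,0.0],[0,0,-3.8]],[15,[41.7,5.7,0.0],[0,0,-3.7]]]
```

Request:
servo_tool(rows=[[15,[0,0,-25],[0,0,0]],[15,[0,0,-35],[0,0,0]],[15,[0,0,-37],[0,0,0]],[15,[41,-8,0],[0,0,-3.8]],[15,[42,-5,0],[0,0,-3.8]],[15,[42,-3,0],[0,0,-3.8]],[15,[42,0,0],[0,0,-3.8]],[15,[42,3,0],[0,0,-3.8]]])

```text
clock: 6.0
eef_pos: [556.2, -288.4, 109.0]
tcp_rot: [3.142, -0.0, 0.107]
contact_force: [-0.6, -0.1, -2.2]
opening: 0.274
```

Request:
servo_tool(rows=[[15,[42,6,0],[0,0,-4]],[15,[0,0,0],[0,0,0]],[15,[0,0,0],[0,0,0]]])

```text
clock: 6.38
eef_pos: [596.3, -289.8, 108.4]
tcp_rot: [-3.141, 0.001, 0.174]
contact_force: [0.5, -0.1, -0.9]
opening: 0.272
```

Run:
```python
from look import *
from plan import plan
wfit('stick_nest',(597,-289,10),'w2.png')
plan(597.3,-288.7,30,10,o=15)
```

```text
no stick_nest
clock 6.47 pos [ 596.  -290.   108.6] rpy [-1.8e+02  1.0e-01  9.9e+00] open 22.9 F [ 0.2  0.3 -1.1]
[[15,[0.7,-0.5,39.3],[0,0,-0.0]],[15,[0.8,-0.5,39.3],[0,0,-0.1]]]
```

View pics/w2.png

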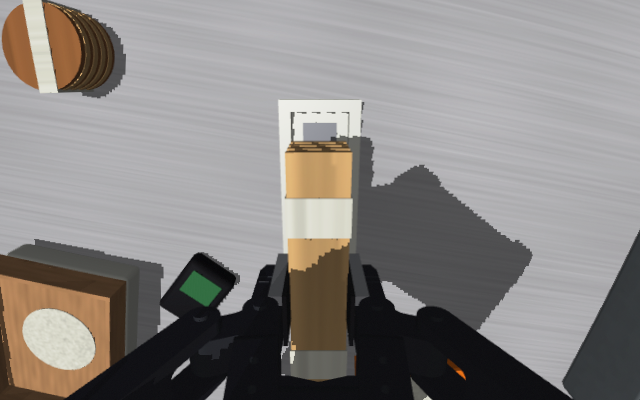

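The sticks are held level over the stick nest, whose far rim corners are at (278,100) and (364,100). The lids are at (45,45) and the cardboard carton at (60,335).

Run:
```python
from h import *
c=get_calibration('wrist')
for u,v,z,off,yaw in [(321,100,12,76,10),(319,150.5,131,60,9.9)]:
    p=onz(c,u,v,z);print(p.round(1),(p[:2]-off*np.array([np.cos(np.radians(yaw)),np.sin(np.radians(yaw))])).round(1))
for v in (100,):print(np.degrees(np.arctan2(*(onz(c,364,100,12)-onz(c,278,100,12))[[0,1]])))
```

```text
[ 669.2 -279.4   12. ] [ 594.4 -292.6]
[ 655.2 -280.3  131. ] [ 596.1 -290.6]
170.0037858629267
```

Request:
servo_tool(rows=[[15,[0,0,35],[0,0,0]],[15,[0,0,30],[0,0,0]],[15,[0,0,16],[0,0,0]],[15,[0,0,6],[0,0,0]],[15,[0,0,2],[0,0,0]],[15,[0,0,1.5],[0,0,0]],[15,[0,0,1],[0,0,0]],[15,[0,0,0],[0,0,0]]])

```text
clock: 7.48
eef_pos: [597.6, -290.2, 17.6]
tcp_rot: [3.141, -0.0, 0.175]
contact_force: [0.1, 0.6, -1.1]
opening: 0.272
```

Request:
servo_tool(rows=[[15,[0,0,0.7],[0,0,0]],[15,[0,0,0.7],[0,0,0]],[15,[0,0,0],[0,0,0]]])

```text
clock: 7.85
eef_pos: [597.6, -290.1, 16.7]
tcp_rot: [3.141, -0.0, 0.175]
contact_force: [-2.6, 1.0, 6.7]
opening: 0.272
```

Request:
servo_tool(rows=[[45,[0,0,0],[0,0,0]],[45,[0,0,0],[0,0,0]],[60,[0,0,-5],[0,0,0]],[70,[0,0,-20],[0,0,0]],[85,[0,0,-45],[0,0,0]],[85,[0,0,-50],[0,0,0]],[85,[0,0,0],[0,0,0]]])

```text
clock: 8.72
eef_pos: [600.4, -291.6, 142.1]
tcp_rot: [3.136, -0.008, 0.175]
contact_force: [0.7, 0.4, 0.2]
opening: 0.997
```

Run:
```python
from look import *
from plan import plan
im,c=snap('wrist','w3.png')
plan(451,90,170,-15.2)
```

```text
clock 8.78 pos [ 599.  -290.9  139.5] rpy [179.8  -0.3  10. ] open 84.9 F [-0.1 -0.5 -2.1]
[[85,[-10.0,-50.1,-3.8],[0,0,3.1]],[85,[-12.6,-49.5,-3.8],[0,0,3.2]],[85,[-15.4,-48.7,-3.8],[0,0,3.1]],[85,[-18.0,-47.8,-3.8],[0,0,3.2]],[85,[-20.6,-46.7,-3.8],[0,0,3.1]],[85,[-23.1,-45.5,-3.8],[0,0,3.2]],[85,[-25.7,-44.2,-3.8],[0,0,3.1]],[85,[-28.0,-42.7,-3.9],[0,0,3.2]]]
```

View pics/w3.png

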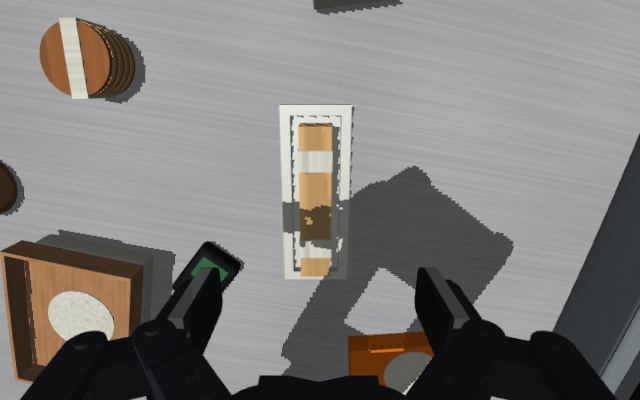

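The sticks lie inside the nest at (316,200), upright and flat. On to the tags.

Request:
servo_tool(rows=[[85,[-10,-50,-4],[0,0,3.1]],[85,[-13,-49,-4],[0,0,3.2]],[85,[-15,-49,-4],[0,0,3.1]],[85,[-18,-48,-4],[0,0,3.2]],[85,[-21,-47,-4],[0,0,3.1]],[85,[-23,-45,-4],[0,0,3.2]],[85,[-26,-44,-4],[0,0,3.1]],[85,[-28,-43,-4],[0,0,3.2]]])

```text
clock: 9.78
eef_pos: [447.4, 91.8, 167.6]
tcp_rot: [3.141, 0.001, -0.267]
contact_force: [0.4, 0.3, -1.1]
opening: 0.992
```

Request:
servo_tool(rows=[[85,[0,0,0],[0,0,0]],[85,[0,0,0],[0,0,0]]])

```text
clock: 10.02
eef_pos: [448.6, 90.4, 167.6]
tcp_rot: [3.141, 0.0, -0.264]
contact_force: [0.8, 0.7, -0.4]
opening: 0.99
```

Run:
```python
from look import *
from plan import plan
p=wfit('tags',(451,90,-15.2),'w4.png')
if p is not None:
  x,y=(p[:2]+[451,90])/2;plan(x,y,12,np.degrees(p[2]))
```

```text
tags [448.8  87.3] -17.3 cost 0.034 conf 0.81 uv 293 351 142 228
clock 10.12 pos [449.   89.7 167.6] rpy [180.    0.  -15.2] open 84.9 F [ 0.6  0.6 -0.5]
[[85,[0.4,0.3,51.9],[0,0,0.7]],[85,[0.4,0.2,51.8],[0,0,0.7]],[85,[0.3,0.3,51.9],[0,0,0.7]]]
```

Request:
servo_tool(rows=[[85,[0.5,1,50],[0,0,1.5]],[85,[0,0,50],[0,0,0]],[85,[0,0,35],[0,0,0]],[85,[0,0,14],[0,0,0]],[85,[0,0,7],[0,0,0]],[36,[0,0,0],[0,0,0]],[36,[0,0,0],[0,0,0]],[36,[0,0,0],[0,0,0]]], force=40)

```text
clock: 11.12
eef_pos: [449.9, 89.6, 13.0]
tcp_rot: [-3.141, -0.002, -0.291]
contact_force: [-0.4, -1.8, 7.0]
opening: 0.517
```

Request:
servo_tool(rows=[[36,[0,0,0],[0,0,0]],[36,[0,0,0],[0,0,0]],[36,[0,0,0],[0,0,0]]])

```text
clock: 11.5
eef_pos: [449.9, 89.6, 13.0]
tcp_rot: [-3.141, -0.002, -0.291]
contact_force: [-0.1, -1.7, 6.2]
opening: 0.518
```

Run:
```python
from plan import *
e=plan(449.5,89,110,-17,o=36,n=3)
e=plan(336.7,314.2,110,-6.1,start=e,o=36,vmax=45)
```

```text
clock 11.50 pos [449.9  89.6  13. ] rpy [-1.80e+02 -1.00e-01 -1.67e+01] open 44.3 F [-0.1 -1.7  6.2]
[[36,[-0.1,0.2,-32.3],[0,0,0.1]],[36,[-0.1,0.3,-32.3],[0,0,0.1]],[36,[-0.0,0.2,-32.4],[0,0,0.1]]]
[[36,[-29.0,-30.4,0.0],[0,0,-1.8]],[36,[-28.0,-31.3,0.0],[0,0,-1.8]],[36,[-27.0,-32.2,0.0],[0,0,-1.8]],[36,[-25.9,-33.0,0.0],[0,0,-1.8]],[36,[-24.9,-33.8,0.0],[0,0,-1.8]],[36,[-23.8,-34.5,0.0],[0,0,-1.9]]]
```

Request:
servo_tool(rows=[[36,[0,0,-25],[0,0,0]],[36,[0,0,-35],[0,0,0]],[36,[0,0,-38],[0,0,0]],[36,[-29,-30,0],[0,0,-1.8]],[36,[-28,-31,0],[0,0,-1.8]],[36,[-27,-32,0],[0,0,-1.8]],[36,[-26,-33,0],[0,0,-1.8]],[36,[-25,-34,0],[0,0,-1.8]]])

```text
clock: 12.5
eef_pos: [353.2, 277.5, 110.7]
tcp_rot: [-3.141, -0.001, -0.133]
contact_force: [0.6, 0.1, -1.1]
opening: 0.517
```

Request:
servo_tool(rows=[[36,[-24,-34,0],[0,0,-1.7]],[36,[0,0,0],[0,0,0]],[36,[0,0,0],[0,0,0]]])

```text
clock: 12.88
eef_pos: [334.4, 312.9, 110.2]
tcp_rot: [-3.142, -0.0, -0.104]
contact_force: [-0.3, 0.2, -1.0]
opening: 0.52
```

Run:
```python
from look import *
from plan import plan
im,c=snap('wrist','w5.png')
plan(336.7,314.2,40,-6.1,o=36)
```

```text
clock 12.93 pos [334.6 312.5 110.2] rpy [-180.   -0.   -6.] open 44.1 F [ 0.6  0.6 -1.3]
[[36,[0.9,-1.0,35.1],[0,0,0.0]],[36,[1.0,-0.9,35.1],[0,0,0.1]]]
```

View pics/w5.png

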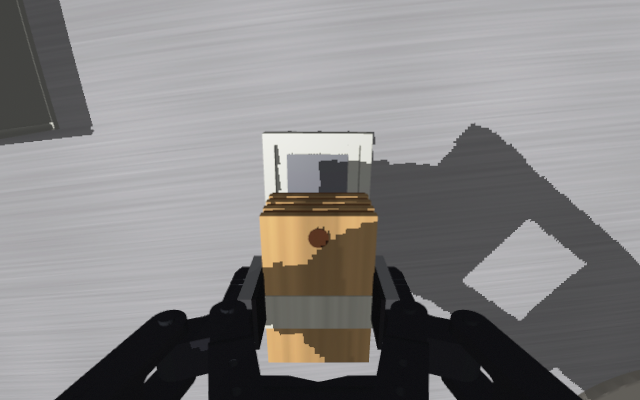

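The tags are held over the tag nest. The far rim corners are at (264,132) and (374,131), and the stack's far top edge runs from (261,216) to (377,215).

```bash
cat >> h.py <<'E'
def ends(c,L,z,off):
    """centre from the two end corners (left px, right px) of a box's far end"""
    a,b=onz(c,*L[0],z),onz(c,*L[1],z);m=(a+b)/2;d=(b-a)[:2]
    yaw=np.arctan2(d[1],d[0])+np.pi/2
    print('w',np.linalg.norm(d).round(1),'yaw',np.degrees(yaw).round(1),'centre',(m[:2]-off*np.array([np.cos(yaw),np.sin(yaw)])).round(1))
E
python3 - <<'E'
from h import *
c=get_calibration('wrist')
ends(c,[(264,132),(374,131)],12,51)
ends(c,[(261,216),(377,215)],131,35)
E
```

```text
w 76.6 yaw -5.5 centre [336.5 310.8]
w 44.2 yaw -5.5 centre [334.5 311.4]
```

Request:
servo_tool(rows=[[36,[2,-0.7,35],[0,0,0]],[36,[0,0,30],[0,0,0]],[36,[0,0,16],[0,0,0]],[36,[0,0,6],[0,0,0]],[36,[0,0,2],[0,0,0]],[36,[0,0,1.5],[0,0,0]],[36,[0,0,1],[0,0,0]],[36,[0,0,0],[0,0,0]]])

```text
clock: 13.92
eef_pos: [336.7, 313.7, 18.7]
tcp_rot: [-3.141, -0.0, -0.105]
contact_force: [-0.5, -0.1, -0.9]
opening: 0.52
```

Request:
servo_tool(rows=[[36,[0,0,0.7],[0,0,0]],[36,[0,0,0.5],[0,0,0]],[36,[0,0,0],[0,0,0]]])

```text
clock: 14.3
eef_pos: [336.5, 313.5, 17.1]
tcp_rot: [3.141, 0.0, -0.105]
contact_force: [0.7, -0.3, -1.8]
opening: 0.519
```

Request:
servo_tool(rows=[[36,[0,0,0.5],[0,0,0]],[36,[0,0,0.5],[0,0,0]],[36,[0,0,0],[0,0,0]]])

```text
clock: 14.68
eef_pos: [336.5, 313.5, 17.0]
tcp_rot: [-3.142, 0.0, -0.105]
contact_force: [-4.5, -3.6, 16.3]
opening: 0.514
```

Request:
servo_tool(rows=[[36,[0,0,-0.5],[0,0,0]],[60,[0,0,0],[0,0,0]],[60,[0,0,0],[0,0,0]],[75,[0,0,-10],[0,0,0]],[85,[0,0,-40],[0,0,0]],[85,[0,0,-55],[0,0,0]],[85,[0,0,-45],[0,0,0]],[85,[0,0,0],[0,0,0]]])

```text
clock: 15.68
eef_pos: [338.3, 315.1, 170.6]
tcp_rot: [-3.136, -0.005, -0.105]
contact_force: [-0.1, 0.1, 0.0]
opening: 0.995
```

Run:
```python
from look import *
from plan import plan
im,c=snap('wrist','w6.png')
plan(586.6,308.3,170,-8.5)
```

```text
clock 15.72 pos [337.3 314.2 168.6] rpy [-179.8   -0.2   -6. ] open 85.3 F [-0.3  0.3 -0.6]
[[85,[49.7,-4.0,-0.3],[0,0,0.5]],[85,[49.7,-4.5,-0.3],[0,0,0.5]],[85,[49.6,-4.9,-0.3],[0,0,0.5]],[85,[49.6,-5.3,-0.3],[0,0,0.5]],[85,[49.5,-5.8,-0.2],[0,0,0.5]]]
```

View pics/w6.png

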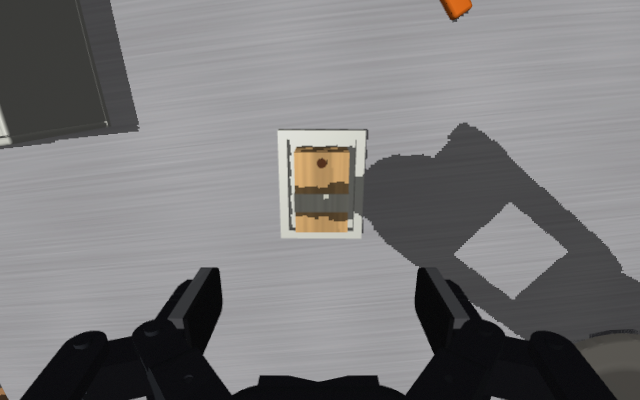

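The tags lie in their nest at (322,190), inside the rim on all sides. Next, the spoons.

Request:
servo_tool(rows=[[85,[50,-4,0],[0,0,0.5]],[85,[50,-5,0],[0,0,0.5]],[85,[50,-5,0],[0,0,0.5]],[85,[49,-5,0],[0,0,0.5]],[85,[49,-6,0],[0,0,0.5]],[85,[0,0,0],[0,0,0]],[85,[0,0,0],[0,0,0]]])

```text
clock: 16.6
eef_pos: [584.4, 307.5, 164.9]
tcp_rot: [3.14, 0.003, -0.149]
contact_force: [-0.5, -0.6, -0.6]
opening: 0.996
```

Run:
```python
from look import *
from plan import plan
p=wfit('spoons',(588.6,308,-8.5),'w7.png')
x,y=(p[:2]+[588.6,308])/2;a=p[2];print(x,y)
plan(x-2*np.cos(a),y-2*np.sin(a),12,np.degrees(a))
```

```text
spoons [589.  306.8] 352.0 cost 0.028 conf 0.91 uv 291 343 118 247
588.82368713199 307.4017000993017
clock 16.70 pos [584.2 307.9 165.8] rpy [ 1.799e+02  1.000e-01 -8.500e+00] open 85.3 F [-0.4 -0.4  0.6]
[[85,[0.9,-0.0,51.3],[0,0,-0.2]],[85,[0.9,-0.1,51.3],[0,0,-0.1]],[85,[0.9,-0.0,51.2],[0,0,-0.2]]]
```

View pics/w7.png

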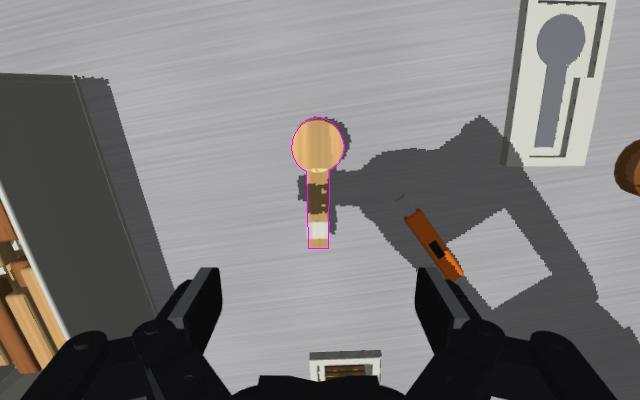

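The outline fits the spoons tightly at (318,185), bowl on the far side. The knife at (435,245) is clear of the fingers. Descending.

Request:
servo_tool(rows=[[85,[2.7,0,50],[0,0,-0.5]],[85,[0,0,50],[0,0,0]],[85,[0,0,32],[0,0,0]],[85,[0,0,14],[0,0,0]],[85,[0,0,7],[0,0,0]],[10,[0,0,0],[0,0,0]],[10,[0,0,0],[0,0,0]],[10,[0,0,0],[0,0,0]]], force=40)

```text
clock: 17.7
eef_pos: [589.0, 308.0, 14.7]
tcp_rot: [-3.141, -0.001, -0.14]
contact_force: [0.7, 0.4, 0.6]
opening: 0.376
```

Request:
servo_tool(rows=[[10,[0,0,0],[0,0,0]],[10,[0,0,0],[0,0,0]],[10,[0,0,0],[0,0,0]],[10,[0,0,0],[0,0,0]]])

```text
clock: 18.2
eef_pos: [589.0, 307.9, 14.5]
tcp_rot: [-3.141, -0.001, -0.14]
contact_force: [-0.6, 0.5, 6.4]
opening: 0.197
```

Run:
```python
from plan import *
s=sense();p=s['eef_pos']
e=plan(p[0],p[1],110,np.degrees(s['tcp_rot'][2]),o=10,n=3)
a=np.radians(-8.2)
e=plan(643-2*np.cos(a),94-2*np.sin(a),110,-8.2,start=e,o=10,vmax=45)
```

```text
clock 18.20 pos [589.  307.9  14.5] rpy [-1.8e+02 -1.0e-01 -8.0e+00] open 16.8 F [-0.6  0.5  6.4]
[[10,[0.0,-0.0,-31.8],[0,0,-0.0]],[10,[0.0,-0.0,-31.9],[0,0,-0.0]],[10,[0.0,-0.0,-31.8],[0,0,-0.0]]]
[[10,[16.3,40.9,-0.0],[0,0,0.0]],[10,[16.2,40.9,-0.0],[0,0,0.0]],[10,[16.3,40.8,-0.0],[0,0,0.1]],[10,[16.3,40.8,-0.0],[0,0,0.0]],[10,[16.3,40.9,-0.0],[0,0,0.1]]]
```

Request:
servo_tool(rows=[[10,[0,0,-25],[0,0,0]],[10,[0,0,-35],[0,0,0]],[10,[0,0,-36],[0,0,0]],[10,[16.5,41,0],[0,0,0]],[10,[16.5,41,0],[0,0,0]],[10,[16.5,41,0],[0,0,0]],[10,[16.5,41,0],[0,0,0]],[10,[16.5,41,0],[0,0,0]]])

```text
clock: 19.2
eef_pos: [641.7, 91.7, 109.6]
tcp_rot: [3.142, 0.0, -0.14]
contact_force: [0.3, 0.1, -0.4]
opening: 0.201
```

Request:
servo_tool(rows=[[10,[0,0,0],[0,0,0]],[10,[0,0,0],[0,0,0]],[10,[0,0,0],[0,0,0]]])

```text
clock: 19.58
eef_pos: [641.3, 94.4, 109.6]
tcp_rot: [-3.141, 0.0, -0.139]
contact_force: [-0.5, 0.4, -1.4]
opening: 0.198
```

Run:
```python
from look import *
from plan import plan
im,c=snap('wrist','w8.png')
plan(643,94,40,-8.2,o=10)
```

```text
clock 19.62 pos [641.3  94.4 109.6] rpy [-180.     0.    -7.9] open 16.8 F [ 0.9  0.4 -0.2]
[[10,[0.9,0.1,34.8],[0,0,0.1]],[10,[0.8,0.0,34.8],[0,0,0.2]]]
```

View pics/w8.png

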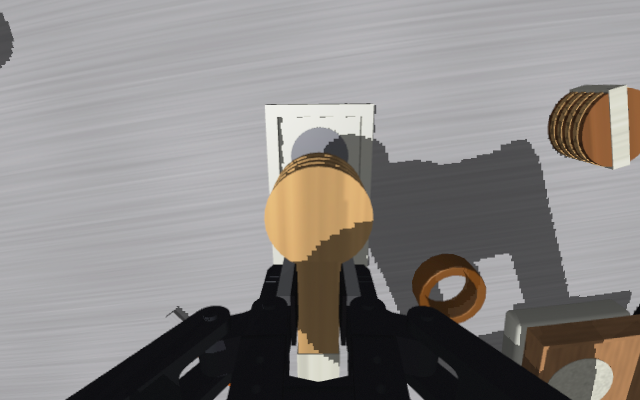

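The spoons are over their nest, bowl towards the wide end. The nest's far corners are at (265,105) and (376,104), and the bowl spans (264..373, centre about 217).

Run:
```python
from h import *
c=get_calibration('wrist')
ends(c,[(265,105),(376,104)],12,69)
f=onz(c,318.5,166,129);print('bowl far',f.round(1),'->origin',(f[:2]-53*np.array([np.cos(.139),-np.sin(.139)])).round(1), 'width',np.linalg.norm(onz(c,264,216,129)-onz(c,373,216,129)).round(1))
```

```text
w 75.4 yaw -7.4 centre [643.1  91.4]
bowl far [694.6  86.4 129. ] ->origin [642.1  93.7] width 42.1
```

Request:
servo_tool(rows=[[10,[1.1,0.9,35],[0,0,0]],[10,[0,0,30],[0,0,0]],[10,[0,0,15],[0,0,0]],[10,[0,0,6],[0,0,0]],[10,[0,0,2],[0,0,0]],[10,[0,0,1.5],[0,0,0]],[10,[0,0,1],[0,0,0]],[10,[0,0,0],[0,0,0]]])

```text
clock: 20.62
eef_pos: [642.8, 92.1, 19.5]
tcp_rot: [-3.141, -0.0, -0.14]
contact_force: [0.0, 0.0, -0.8]
opening: 0.206
```

Request:
servo_tool(rows=[[10,[0,0,0.5],[0,0,0]],[10,[0,0,0],[0,0,0]]])

```text
clock: 20.88
eef_pos: [642.6, 92.1, 18.7]
tcp_rot: [-3.142, -0.0, -0.14]
contact_force: [-0.2, -0.6, -1.4]
opening: 0.198
```

Request:
servo_tool(rows=[[10,[0,0,0.5],[0,0,0]],[10,[0,0,0],[0,0,0]]])

```text
clock: 21.12
eef_pos: [642.6, 92.2, 18.5]
tcp_rot: [-3.142, -0.0, -0.14]
contact_force: [-1.9, 0.2, 3.9]
opening: 0.201
```

Request:
servo_tool(rows=[[40,[0,0,0],[0,0,0]],[40,[0,0,0],[0,0,0]],[50,[0,0,-5],[0,0,0]],[70,[0,0,-20],[0,0,0]],[85,[0,0,-45],[0,0,0]],[85,[0,0,-55],[0,0,0]],[85,[0,0,-30],[0,0,0]],[85,[0,0,0],[0,0,0]]])

```text
clock: 22.12
eef_pos: [644.7, 92.5, 177.9]
tcp_rot: [-3.14, -0.007, -0.14]
contact_force: [0.2, -0.0, -1.0]
opening: 0.992
```

Run:
```python
from look import *
from plan import plan
im,c=snap('wrist','w9.png')
wfit('spoons',(643,93,-8)) if 0 else None
plan(674.6,-104.3,175,88)
```

```text
clock 22.18 pos [643.4  92.3 175.7] rpy [-179.9   -0.2   -8. ] open 85.0 F [-0.3 -0.1  0.2]
[[85,[5.3,17.3,0.1],[0,0,-8.7]],[85,[2.6,17.9,0.1],[0,0,-8.7]],[85,[-0.1,18.1,0.1],[0,0,-8.7]],[85,[-2.9,17.9,0.0],[0,0,-8.7]],[85,[-5.5,17.2,0.1],[0,0,-8.7]],[85,[-8.1,16.2,0.0],[0,0,-8.8]],[85,[-10.5,14.8,0.1],[0,0,-8.7]],[85,[-12.6,13.0,0.0],[0,0,-8.8]]]
[[85,[-14.4,10.9,0.1],[0,0,-8.7]],[85,[-15.9,8.7,0.0],[0,0,-8.8]],[85,[-17.0,6.1,0.1],[0,0,-8.7]]]
```

View pics/w9.png

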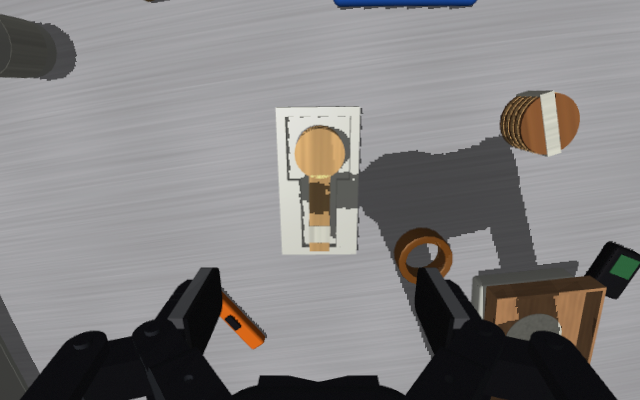

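The spoons lie in their nest with the bowl in the wide end at (320,152). The lids are at (550,123). Moving over the lids.

Request:
servo_tool(rows=[[85,[5,17,0],[0,0,-8.7]],[85,[3,18,0],[0,0,-8.7]],[85,[0,18,0],[0,0,-8.7]],[85,[-3,18,0],[0,0,-8.7]],[85,[-5,17,0],[0,0,-8.7]],[85,[-8,16,0],[0,0,-8.8]],[85,[-11,15,0],[0,0,-8.7]],[85,[-13,13,0],[0,0,-8.8]]])

```text
clock: 23.18
eef_pos: [664.4, -51.4, 171.9]
tcp_rot: [-3.139, 0.001, 1.084]
contact_force: [0.8, 0.1, 0.1]
opening: 0.993
```

Request:
servo_tool(rows=[[85,[-14,11,0],[0,0,-8.7]],[85,[-16,9,0],[0,0,-8.8]],[85,[-17,6,0],[0,0,-8.7]],[85,[0,0,0],[0,0,0]],[85,[0,0,0],[0,0,0]]])

```text
clock: 23.8
eef_pos: [673.6, -103.7, 172.5]
tcp_rot: [-3.14, -0.0, 1.532]
contact_force: [0.3, -0.0, 0.2]
opening: 0.996
```

Run:
```python
from look import *
from plan import plan
p=wfit('lids',(674.6,-104.3,0),'w10.png')
if p is not None:
  x,y=(p[:2]+[674.6,-104.3])/2;plan(x,y,12,88)
im,c=snap('side')
wfit('carton',(458,-99,-1.6),'s10.png','side')
```

```text
lids [ 674.3 -106.5] 9.0 cost 0.068 conf 0.81 uv 289 351 158 220
clock 23.90 pos [ 673.8 -103.5  172.8] rpy [-180.    -0.    87.9] open 85.4 F [-0.8 -0.5  0.2]
[[85,[-0.6,0.2,53.6],[0,0,-0.0]],[85,[-0.7,0.2,53.6],[0,0,-0.0]],[85,[-0.6,0.3,53.6],[0,0,-0.1]]]
carton [459.7 -98.1] -2.0 cost 0.036 conf 0.67 uv 277 342 195 242
```

Request:
servo_tool(rows=[[85,[-2.2,0.6,50],[0,0,0]],[85,[0,0,50],[0,0,0]],[85,[0,0,38],[0,0,0]],[85,[0,0,15],[0,0,0]],[85,[0,0,7],[0,0,0]],[44,[0,0,0],[0,0,0]],[44,[0,0,0],[0,0,0]],[44,[0,0,0],[0,0,0]]], force=50)

```text
clock: 25.05
eef_pos: [675.9, -106.7, 15.1]
tcp_rot: [3.139, 0.0, 1.536]
contact_force: [-1.3, -1.5, 7.2]
opening: 0.591
```

Request:
servo_tool(rows=[[44,[0,0,0],[0,0,0]],[44,[0,0,0],[0,0,0]]])

```text
clock: 25.3
eef_pos: [675.9, -106.7, 15.1]
tcp_rot: [3.139, 0.0, 1.536]
contact_force: [-1.0, -0.1, 6.2]
opening: 0.587
```

Run:
```python
from plan import *
s=sense();p=s['eef_pos']
e=plan(p[0],p[1],150,88,o=44,n=3)
e=plan(459,-99,150,88,start=e,o=44,vmax=40)
```

```text
clock 25.30 pos [ 675.9 -106.7   15.1] rpy [179.8   0.   88. ] open 50.1 F [-1.  -0.1  6.2]
[[44,[0.0,0.0,-45.0],[0,0,-0.0]],[44,[0.0,0.0,-44.9],[0,0,-0.0]],[44,[0.0,0.0,-45.0],[0,0,-0.0]]]
[[44,[0.0,-36.2,0.0],[0,0,-0.0]],[44,[0.0,-36.2,0.0],[0,0,-0.0]],[44,[0.0,-36.2,0.0],[0,0,-0.0]],[44,[0.0,-36.2,0.0],[0,0,-0.0]],[44,[0.0,-36.1,0.0],[0,0,-0.0]],[44,[0.1,-36.2,0.0],[0,0,-0.0]]]
```

Request:
servo_tool(rows=[[44,[0,0,-30],[0,0,0]],[44,[0,0,-50],[0,0,0]],[44,[0,0,-55],[0,0,0]],[44,[0,-36,0],[0,0,0]],[44,[0,-36,0],[0,0,0]],[44,[0,-36,0],[0,0,0]],[44,[0,-36,0],[0,0,0]],[44,[0,-36,0],[0,0,0]]])

```text
clock: 26.3
eef_pos: [493.9, -100.2, 148.9]
tcp_rot: [3.14, 0.0, 1.536]
contact_force: [0.4, 0.1, -1.3]
opening: 0.589
```

Request:
servo_tool(rows=[[44,[0,-36,0],[0,0,0]],[44,[0,0,0],[0,0,0]],[44,[0,0,0],[0,0,0]]])

```text
clock: 26.68
eef_pos: [460.0, -99.2, 149.1]
tcp_rot: [3.139, 0.0, 1.536]
contact_force: [-0.1, 1.3, -0.7]
opening: 0.59
```

Run:
```python
from look import *
from plan import plan
im,c=snap('wrist','w11.png')
plan(459,-99,90,88,o=44)
im,c=snap('side')
wfit('carton',(458,-99,-1.6),None,'side')
```

```text
clock 26.73 pos [460.2 -99.2 148.9] rpy [179.9   0.   88. ] open 50.0 F [ 0.9 -0.1 -1.4]
[[44,[0.1,-0.6,29.4],[0,0,-0.0]],[44,[0.1,-0.6,29.5],[0,0,-0.0]]]
carton [458.4 -98.9] -2.4 cost 0.026 conf 0.85 uv 277 342 195 243
```

View pics/w11.png

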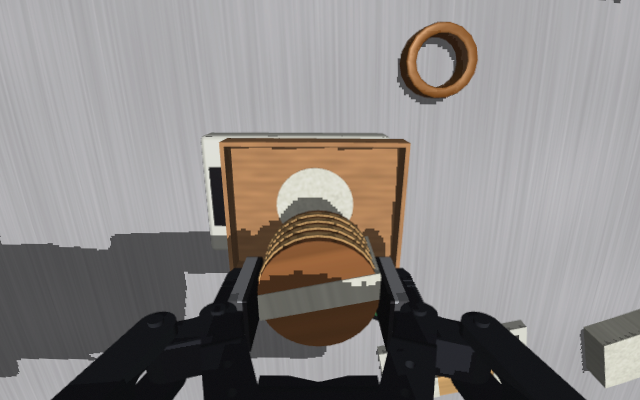

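The lids are held over the cardboard carton. The spot spans columns 276..354 with its far edge at row 168. The carton's far rim corners are (221,141) and (410,141), and the near edge of the lid top is at (318,346).

Run:
```python
from h import *
c=get_calibration('wrist')
u=np.array([np.cos(np.radians(88)),np.sin(np.radians(88))])
f=onz(c,315,168,37);print('spot far->centre',(f[:2]-30*u).round(1),'L/R mid',((onz(c,276,205,37)+onz(c,354,205,37))/2).round(1),np.linalg.norm(onz(c,276,205,37)-onz(c,354,205,37)).round(1))
ends(c,[(221,141),(410,141)],56,52)
f=onz(c,318,346,170);print('lid near->centre',(f[:2]+26*u).round(1))
f=onz(c,319.5,239,170);print('lid far->centre',(f[:2]-26*u).round(1))
im=cv2.imread('pics/w11.png');h=cv2.cvtColor(im,cv2.COLOR_BGR2HSV);m=((h[...,1]<40)&(h[...,2]>180)).astype(np.uint8);m[:,:240]=0;m[:,390:]=0;m[:155]=0;m[240:]=0
v,uu=np.nonzero(m);print('spot px',uu.min(),uu.max(),v.min(),v.max())
```

```text
spot far->centre [ 456.9 -104.9] L/R mid [ 456.9 -104.5   37. ] 61.2
w 129.8 yaw 88.0 centre [ 457.5 -103.7]
lid near->centre [459.5 -98.9]
lid far->centre [460.  -99.6]
spot px 277 352 168 218
```

Request:
servo_tool(rows=[[44,[-5,-2.3,15],[0,0,0]],[44,[0,0,20],[0,0,0]],[44,[0,0,15],[0,0,0]],[44,[0,0,0],[0,0,0]],[44,[0,0,0],[0,0,0]]])

```text
clock: 27.5
eef_pos: [456.6, -104.0, 98.3]
tcp_rot: [3.142, 0.0, 1.536]
contact_force: [0.8, -0.6, -1.4]
opening: 0.588
```

Run:
```python
from h import *
im,c=snap('wrist','w12.png');print(sense()['eef_pos'])
```

```text
[ 456.76428509 -103.97805173   98.52120837]
```

View pics/w12.png

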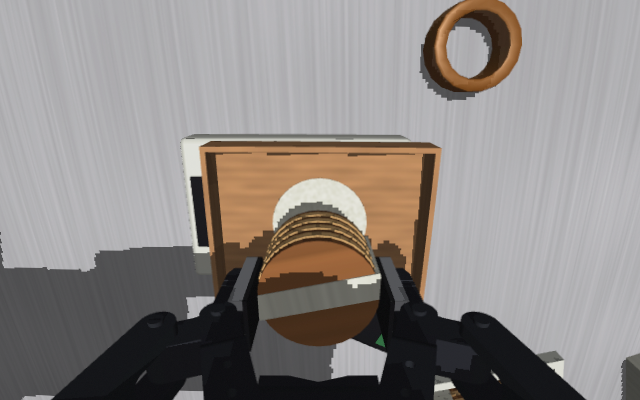

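The spot now spans columns 273..366 with its far edge at row 178, and the lid's lateral centre is about 319, so it is aligned sideways. Checking fore-aft.

Run:
```python
from h import *
c=get_calibration('wrist')
u=np.array([np.cos(np.radians(88)),np.sin(np.radians(88))])
f=onz(c,319.5,178,37);print('spot',(f[:2]-30*u).round(1))
ends(c,[(200,146),(441,146)],56,52)
f=onz(c,319,346,119.5);print('lid near->centre',(f[:2]+26*u).round(1))
f=onz(c,319.5,239,119.5);print('lid far->centre',(f[:2]-26*u).round(1))
```

```text
spot [ 457.3 -105.2]
w 131.4 yaw 88.0 centre [ 457.8 -104.4]
lid near->centre [ 456.9 -104.5]
lid far->centre [ 457.  -104.8]
```

Request:
servo_tool(rows=[[44,[0,0.5,18],[0,0,0]],[44,[0,0,14],[0,0,0]],[44,[0,0,7],[0,0,0]],[44,[0,0,3],[0,0,0]],[44,[0,0,1.5],[0,0,0]],[44,[0,0,0.8],[0,0,0]],[44,[0,0,0],[0,0,0]],[44,[0,0,0],[0,0,0]]])

```text
clock: 28.55
eef_pos: [457.0, -103.9, 54.1]
tcp_rot: [3.141, 0.0, 1.536]
contact_force: [0.6, 0.1, -0.6]
opening: 0.588
```

Request:
servo_tool(rows=[[44,[0,0,0.6],[0,0,0]],[44,[0,0,0],[0,0,0]]])

```text
clock: 28.8
eef_pos: [456.9, -103.9, 53.3]
tcp_rot: [-3.142, 0.0, 1.536]
contact_force: [-0.3, -0.2, -1.2]
opening: 0.591
```

Request:
servo_tool(rows=[[44,[0,0,0.6],[0,0,0]],[44,[0,0,0],[0,0,0]]])

```text
clock: 29.05
eef_pos: [456.8, -103.9, 52.6]
tcp_rot: [-3.142, -0.0, 1.536]
contact_force: [1.1, -0.0, -0.5]
opening: 0.591
```

Request:
servo_tool(rows=[[44,[0,0,0.4],[0,0,0]],[44,[0,0,0],[0,0,0]]])

```text
clock: 29.3
eef_pos: [456.8, -103.9, 52.3]
tcp_rot: [-3.142, -0.0, 1.536]
contact_force: [-0.6, -0.7, -1.2]
opening: 0.592
```

Request:
servo_tool(rows=[[44,[0,0,0.4],[0,0,0]],[44,[0,0,0],[0,0,0]]])

```text
clock: 29.55
eef_pos: [456.9, -103.9, 52.1]
tcp_rot: [-3.142, 0.0, 1.536]
contact_force: [-2.4, 1.5, 4.1]
opening: 0.586
```

Request:
servo_tool(rows=[[44,[0,0,0.3],[0,0,0]],[44,[0,0,0],[0,0,0]]])

```text
clock: 29.8
eef_pos: [456.9, -103.9, 52.1]
tcp_rot: [3.142, 0.0, 1.536]
contact_force: [-2.5, -0.2, 10.0]
opening: 0.591
```

Request:
servo_tool(rows=[[55,[0,0,-0.3],[0,0,0]],[62,[0,0,0],[0,0,0]],[66,[0,0,0],[0,0,0]],[66,[0,0,-8],[0,0,0]],[66,[0,0,-20],[0,0,0]],[66,[0,0,-40],[0,0,0]],[75,[0,0,-50],[0,0,0]],[85,[0,0,0],[0,0,0]]])

```text
clock: 30.8
eef_pos: [459.4, -104.5, 173.8]
tcp_rot: [3.134, 0.001, 1.536]
contact_force: [-0.4, 0.5, -0.0]
opening: 0.993
```

Run:
```python
from h import *
im,c=snap('wrist','w13.png');s=sense();print(s['eef_pos'],s['opening'],s['clock'])
from look import *
im,cs=snap('side');b=boxes_of('side','lids')
for d in b: print(round(d['conf'],2),toworld(cs,np.array(d['centre'])).round(1))
wfit('carton',(458,-99,-1.6),'s13.png','side')
```

```text
[ 458.03562586 -104.15893558  171.75865771] 0.9947608338242742 30.85
0.94 [ 454.8 -112.4   68.4]
0.63 [332.4 299.7  36.9]
carton [458.9 -97.4] -2.2 cost 0.044 conf 0.87 uv 277 342 195 243
```

View pics/w13.png

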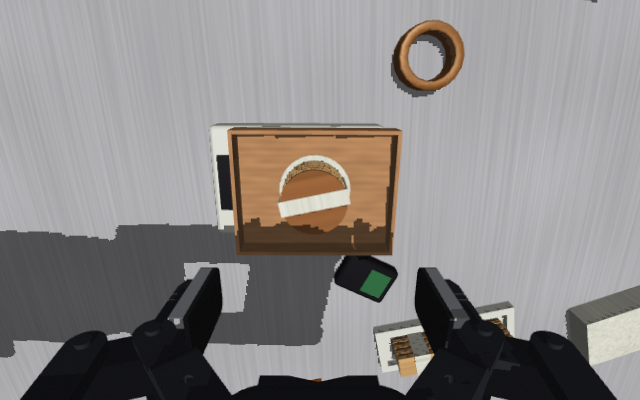

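The lids sit centred on the spot at (315,200) and the carton rim looks level. I'll pull the arm aside for a final overview.

Request:
servo_tool(rows=[[85,[0,0,-40],[0,0,0]],[85,[22,40,-20],[0,0,0]],[85,[22,40,-20],[0,0,0]],[85,[22,40,0],[0,0,0]],[85,[30,40,0],[0,0,0]],[85,[30,20,0],[0,0,0]],[85,[0,0,0],[0,0,0]]])

```text
clock: 31.92
eef_pos: [641.6, 17.6, 247.7]
tcp_rot: [-3.139, -0.0, 1.538]
contact_force: [0.2, -0.2, -0.1]
opening: 0.997
```

Run:
```python
from look import *
# stacks now sit on 4 mm floors (lids at 37)
for n,h in [('sticks',4),('tags',4),('spoons',4),('lids',37)]: M[n]=[q+[0,0,h] for q in M[n]]
P={'sticks':(596,-291,10),'tags':(336.5,312,-6),'spoons':(642.6,92,-8),'lids':(457,-104,0)}
N={'sticks':'stick_nest','tags':'tag_nest','spoons':'spoon_nest','lids':'carton'}
Q={'carton':(457.5,-104,-2),'stick_nest':(595,-291,10),'tag_nest':(336.5,311,-6),'spoon_nest':(643,92,-8)}
crops=[]
for cam in ['scene','side']:
    im,c=snap(cam)
    for n in P:
        print(cam,end=' ');wfit(n,P[n],None,cam)
    if cam=='scene':
        for k in Q: print(cam,end=' ');wfit(k,Q[k],None,cam)
    for n in P:
        u,v=map(int,proj(c,[*P[n][:2],20]));crops.append(cv2.resize(im[v-35:v+35,u-46:u+46],(196,150),interpolation=cv2.INTER_CUBIC))
cv2.imwrite('pics/fin.png',cv2.resize(np.vstack([np.hstack(crops[:4]),np.hstack(crops[4:])]),None,fx=1,fy=1))
```

```text
scene sticks [ 598.5 -290.7] 9.9 cost 0.049 conf 0.81 uv 189 225 175 223
scene tags [339.2 312.1] -7.4 cost 0.076 conf 0.7 uv 480 510 192 226
scene spoons [644.   92.5] -8.3 cost 0.063 conf 0.75 uv 333 371 255 307
scene lids [ 454.9 -100.3] 6.7 cost 0.618 conf 0.66 uv 300 319 161 187
scene carton [ 458.8 -103.3] -3.0 cost 0.614 conf 0.91 uv 273 340 156 207
scene stick_nest [ 596.4 -289.4] 9.0 cost 0.588 conf 0.84 uv 183 235 178 231
scene tag_nest [337.1 312.3] -6.9 cost 0.498 conf 0.96 uv 471 516 191 236
scene spoon_nest [640.7  92.9] 172.4 cost 0.366 conf 0.84 uv 318 386 250 322
side sticks [ 600.9 -285.7] 10.4 cost 0.046 conf 0.67 uv 381 418 226 264
side tags [338.  319.3] -5.4 cost 0.064 conf 0.92 uv 191 217 153 173
side spoons [646.1  97.4] -6.9 cost 0.154 conf 0.84 uv 306 339 154 173
side lids [457.9 -99.4] 5.7 cost 0.058 conf 0.79 uv 298 320 203 227
```

View pics/fin.png

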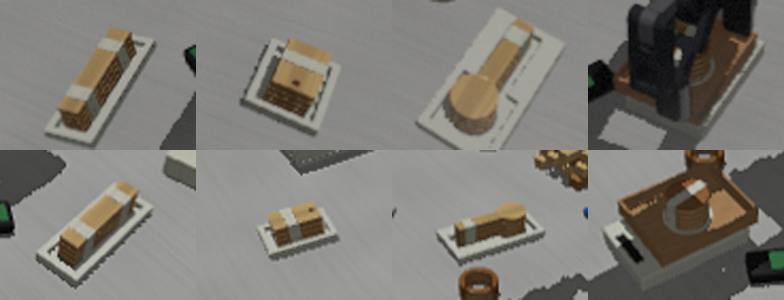

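All four stacks lie flat where they belong, and the carton is level and centred. Handing in.

```bash
python3 -c "
from rig import *
print(sense()['clock'],sense()['contact_force']);print(sign_off())"
```

```text
33.225 [-0.09828687 -0.70026388 -0.89307299]
the job is handed in; nothing more can be done
None
```

I placed the sticks, tags and spoons in their matching nests and the lids in the cardboard carton, in that order, then handed the job in at about 33 s.

**How they were set down:** I lowered each stack until light contact showed, then released it. The tags were set down hardest, at about 16 N; the others were at 10 N or less.

**Last checks:**
- The final scene and side crops show all three nest stacks flat inside their rims, with the spoon bowl in the wide end.
- The lids sit about 1 mm from the carton's centre as the side camera measured both. The carton still looks level on the scale and has not visibly shifted.

**Disagreements:**
- **Side camera:** it reads about 5 mm too far along +y compared with the scene and wrist cameras, which agree with each other. I trusted the wrist camera for the carton. The sticks and tags were placed on an average that included the side camera, so they may sit about 2 mm off centre, well within the 8 mm clearance.
- **Scene camera:** its last outline fits for the lids, carton and nests were poor, because the gripper hid part of the carton and the stacks now cover the nests. I judged those from the crops instead.

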